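# Rock a stuck tablet die out of its spring jaws and hold it clear

## Task

The steel die block is stuck tight between the two spring jaws of the bench die stand. Take it by its upright tang and rock it side to side along the jaws, a few degrees each way and several times, easing it up a little with each swing until it frees; a straight pull only lifts the loose die table off its foot, and the table must stay down. Finish while still holding the block upright and still, just clear above the jaws it came from (about 15 mm under it), with no other thing on the bench pushed about.

Things in the scene. Friction and masses are not known exactly. Their poses are not given: they have to be found in the camera images.
- foot: Grey foot of the die stand, screwed to the bench, 130 (x) x 180 (y) x 25 mm high; origin at the centre of its underside, z up. Its y axis is the long way of the stand and the direction of rocking; the jaws press along its x axis. Two 12 mm dowel pins stand up from it, 66 mm either side of the centre along y, to 57 mm above the bench.
- die_table: Steel plate 110 (x) x 155 (y) x 20 mm, about 1.6 kg with its jaws, resting loose on the foot over the dowels: pulled up by more than about 16 N it lifts, it cannot slide or turn. Origin at the centre of its underside, 25 mm above the bench when down; axes as the foot.
- pocket (a point): Centre of the slot between the two spring jaws on the die table, at the height of the jaw tops: 65 mm above the bench, 20 mm above the slot floor. Axes as the foot. The jaws are 30 mm long along y and press on the block from +x and -x; fixed cheeks of the same height behind them reach to 40 mm from the centre. The slot is open at both y ends.
- die_grip (a point): Centre of the tang of the stuck steel die block, half-way up it; axes as the foot when seated. The tang is an upright bar 16 (x) x 22 (y) x 48 mm high, best gripped across its 22 mm (fingers either side along y). A 26 x 40 mm flange lies under it, its upper face 24 mm below this point. The block's underside is 55 mm below this point. Seated: 100 mm above the bench. Mass 0.2 to 0.45 kg.
- die_tongue (a point): Centre of the block's tongue, 20 (x) x 36 (y) x 17 mm, which the jaws hold; 41.5 mm below die_grip. Under it an 8 mm wide key lets the block rock along y by up to 0.2 rad. Straight pull to free: 19 to 29 N; far less while rocked 0.15 rad each way, rising 1 to 1.5 mm a swing. The jaws let go once it has risen 15 mm; the underside is level with the jaw tops at 20 mm.
- spare_die: Bystander: spare steel die, 30 x 44 x 52 mm high with a round knob, standing on the bench beyond the stand. Origin at its underside.
- punch: Bystander: steel punch, 66 mm high, 32 mm across the foot, standing on the bench beyond the stand. Origin at its underside.
- mortar: Bystander: white mortar bowl, 124 mm across, 75 mm high, left. Origin at its underside.
- pestle: Bystander: white pestle lying on the bench, 140 mm long, left. Origin under its middle.
- syrup: Bystander: amber bottle, 48 mm across, 105 mm high, right. Origin at its underside.
- ointment: Bystander: white jar, 60 mm across, 50 mm high, right. Origin at its underside.
- pot: Bystander: small clear pot, 52 mm across, 40 mm high, left. Origin at its underside.
- spatula: Bystander: spatula lying on the bench, 170 mm long, right. Origin on its underside.
Things that resemble listed ones, but are neither listed nor needed, are in the scene too. Leave any yellow look-alike of the part that bears die_grip alone.

How it is judged:
By the outcome, as a careful person would: the job done as asked, in the order asked, and still so for the second after the job is handed in, while the arm keeps its last pose, push and grip.
It also fails if it takes over 61 s, if anything falls off the work surface, if the arm or the gripper's body presses on something with over 40 N, if the wrist force passes 120 N, or if a joint passes its speed limit or range.

## Robot

A 6-joint arm with a two-finger parallel gripper is mounted at the origin on the work surface. World frame = base frame: x ahead of the robot, y to its left, z up, the work surface at z = 0. Lengths are in m, angles in rad, forces in N, time in s.
With the tool pointing down it reaches from about 0.3 to 1 m from the base axis. Payload 5.1 kg.
Tool frame: the origin (TCP) lies at the very end of the fingers, on their centre line; the grasp point (between the pads) lies 19 mm behind it (grip_depth is the z of the grasp point in the tool frame, in m); z points along the fingers, y is the line along which they close (so a half turn about z gives the same grasp; the last joint's range is limited). The gripper opens to 95 mm and grips with 3 to 60 N. Pads are 20 mm wide; open, the fingers measure 119 mm over their backs; the gripper's body (75 mm by 180 mm) begins 59 mm behind the grasp point.
Start: joints at [-1.392, 0.124, 1.65, -0, 1.367, -0.083], TCP at [0.168, -0.628, 0.215] pointing down, gripper open.
Joint ranges: [-2.61, 2.61], [-1.02, 2.33], [0.03, 2.71], [-1.35, 4.49], [0.32, 2.68], [-2.91, 2.91]. Speed limits (rad/s): [2.57, 2.57, 3.14, 3.14, 3.14, 3.14].

## Interface

Orientations are given as a unit quaternion [x, y, z, w].
In Python, from workcell import * gives the robot as it stands.
- The arm moves only by the shell command python3 -m creep 'ROWS'. ROWS is text: rows parted by semicolons, each of 7 numbers parted by spaces: the shift along the tool's x, y, z as a fraction of full scale, then the turn, a rotation vector about the tool's x, y, z as a fraction of full scale, then the finger opening in mm, from 0 to 95.1. In form: tx ty tz ax ay az gripper; .... A call has 1 to 12 rows; each row is the pose to reach, as a shift and turn from the pose commanded when the call began, along the tool's axes at that moment; what a row does not reach only later rows make up. Full scale, the value 1, is 0.1 m for a shift and pi/2 rad for a turn. A row lasts 1/8 s, in which the tool goes at most 62.5 mm and 10.7 degrees, less where a joint would pass 70% of its speed; a pose out of reach is approached as far as the arm can. A call with a number of a shift or a turn outside -1 to 1 is refused whole. A call with a gripper value outside its range is refused whole. The fingers move at their own pace and stop on an object; the grip force is fixed at half the most. Time passes only in rows, so rows that repeat a pose let the fingers close. It gives the time, the measured TCP pose, the force, the opening and the grip force at its end, in the units of the state.
- get_state(): the state, without advancing time (a new reading comes with each control period).
- grab_frame(name): name is "scene" or "top"; returns the picture (420x560x3 uint8, red, green, blue); there is no depth.
- camera_model(name): a dict with "K" (3x3 intrinsics, pixels), "k1" (the pictures are not rectified: a ray, as slopes to the right and down, at radius r is drawn at 1 + k1 r^2 times it, then the intrinsics apply), "world_to_cam" (4x4, takes a point from world to camera coordinates). Camera axes: x right, y down, z forward; pixel columns grow to the right and rows downward; lengths in m; the calibration is good to about 2 mm. A picture is of the moment at which its call begins. camera_model takes no time and is no camera call.
- finish_job(): hands the job in; it is judged then, once.
The state is a dict: "time_s": time; "joint_positions": joint angles; "dq": joint speeds; "effort": joint torques, N m; "tcp_pos": TCP position; "orientation": TCP orientation; "ft_force": force on the tool from outside, world axes, zero at the start; "wrist_torque": the same for the moment, N m; "gripper_width": opening from 0.0 (shut) to 1.0 (fully open); "finger_force": force on a finger pad.
Only numpy, scipy, OpenCV 4.12 (cv2) and the standard library are available. Lean on these libraries where they do the work, as an engineer would, in place of code of your own. Each camera call takes 0.05 s, during which the arm holds its last target. There are 200 camera calls.

## Working session

There is one attempt and no reset: what is moved stays moved. The work goes in short steps, Python scripts to look and compute and a shell command to move; the robot and the scene stay as the last step left them, time stands still between calls to the robot, and variables do not carry over. Pictures are saved under pics/ and viewed, at most 10 in all, crops included, and the job is handed in when it is done.

```bash
mkdir -p pics
python3 - <<'E'
from workcell import *
import cv2
for n in("scene","top"):
    im=grab_frame(n); cv2.imwrite(f"pics/{n}0.png",cv2.cvtColor(im,cv2.COLOR_RGB2BGR))
    c=camera_model(n); print(n,c)
s=get_state(); print({k:s[k] for k in("time_s","tcp_pos","orientation","ft_force","gripper_width")})
E
```

```text
scene {'K': array([[396.40053117,   0.        , 279.35473966],
       [  0.        , 396.40053117, 208.48629853],
       [  0.        ,   0.        ,   1.        ]]), 'k1': -0.07111067506355413, 'world_to_cam': array([[-0.63903449,  0.76914686, -0.00693045,  0.34965146],
       [ 0.51622627,  0.42218473, -0.74516474, -0.22654578],
       [-0.57021519, -0.47976365, -0.66684441,  1.3201803 ],
       [ 0.        ,  0.        ,  0.        ,  1.        ]])}
top {'K': array([[474.95303153,   0.        , 276.82941397],
       [  0.        , 474.95303153, 215.92458504],
       [  0.        ,   0.        ,   1.        ]]), 'k1': -0.025063778134108903, 'world_to_cam': array([[ 1.93912540e-02, -9.99452867e-01, -2.67945115e-02,
         3.45219939e-04],
       [-9.86952993e-01, -1.48506230e-02, -1.60322326e-01,
         5.32821697e-01],
       [ 1.59836693e-01,  2.95537742e-02, -9.86700971e-01,
         1.10671556e+00],
       [ 0.00000000e+00,  0.00000000e+00,  0.00000000e+00,
         1.00000000e+00]])}
{'time_s': 0.1, 'tcp_pos': array([ 0.16809498, -0.62728058,  0.21352383]), 'orientation': array([ 9.91443601e-01,  1.30532361e-01, -5.72698380e-05, -9.40646895e-04]), 'ft_force': array([ 0.23176208,  0.24463982, -0.09445244]), 'gripper_width': 1.0005665145084093}
```

View pics/scene0.png

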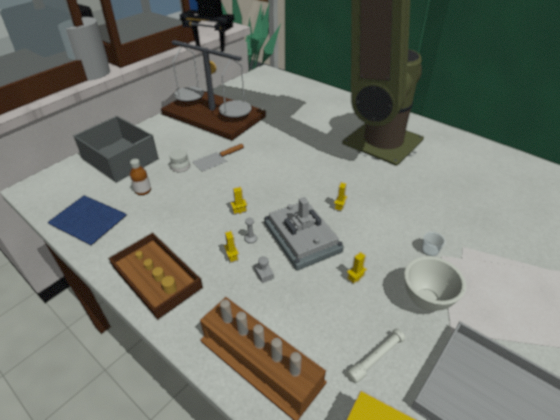

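View pics/top0.png

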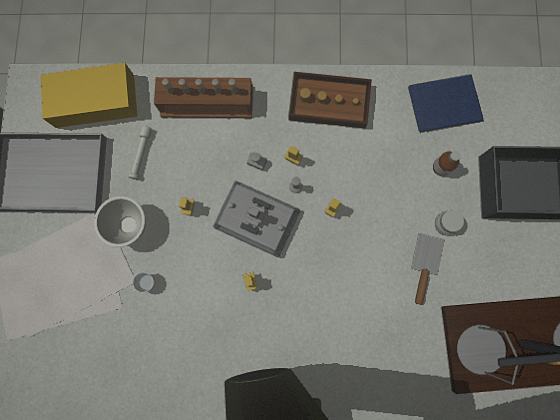

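The stand is at about (303,228) in scene and (258,217) in top. Four yellow look-alikes surround it, in scene at (238,200), (341,196), (231,246) and (357,267). The grey tang in the stand, scene (304,207), fits the description because it is the grey block between the jaws. I'll confirm it in one enlarged crop.

Run:
```python
import cv2,numpy as np
a=cv2.imread("pics/scene0.png")[185:275,255:350]; b=cv2.imread("pics/top0.png")[172:262,207:307]
a=cv2.resize(a,(400,379),interpolation=cv2.INTER_CUBIC)
b=cv2.resize(b,(400,360),interpolation=cv2.INTER_CUBIC); b=cv2.copyMakeBorder(b,0,19,0,0,0)
cv2.imwrite("pics/crop.png",np.hstack([a,b]))
```

```text
(no output)
```

View pics/crop.png

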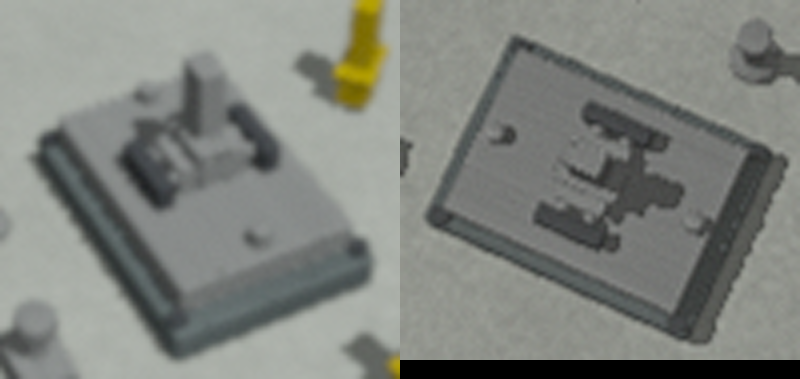

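```bash
cat > h.py <<'E'
from workcell import *
import cv2,numpy as np
from scipy.optimize import least_squares
C={n:camera_model(n) for n in("scene","top")}
def proj(n,P):
    c=C[n];W=c["world_to_cam"];q=np.atleast_2d(P)@W[:3,:3].T+W[:3,3]
    s=q[:,:2]/q[:,2:];s=s*(1+c["k1"]*(s**2).sum(1,keepdims=True))
    return s@c["K"][:2,:2].T+c["K"][:2,2]
def Rz(a): return np.array([[np.cos(a),-np.sin(a),0],[np.sin(a),np.cos(a),0],[0,0,1]])
def place(p,P): return np.atleast_2d(P)@Rz(p[2]).T+[p[0],p[1],0]
E
cat > fit.py <<'E'
from h import *
s=lambda u,v:(255+u/4.21,185+v/4.21)
t=lambda u,v:(207+(u-400)/4,172+v/4)
D=.066
obs=[("scene",(0,D,.057),s(148,88)),("scene",(0,-D,.057),s(260,231)),("top",(0,D,.057),t(495,132)),("top",(0,-D,.057),t(694,220)),
("top",(-.065,-.09,.025),t(690,335)),("top",(-.065,.09,.025),t(435,216)),("top",(.065,.09,.025),t(517,40)),("top",(.065,-.09,.025),t(785,155)),
("scene",(0,0,.124),s(201,62))]
best=None
for a0 in np.arange(-3,3,.5):
    f=lambda p:np.concatenate([proj(n,place(p,P))[0]-o for n,P,o in obs])
    r=least_squares(f,[.55,.03,a0],loss="soft_l1")
    if best is None or r.cost<best.cost: best=r
p=best.x;print(p,np.degrees(p[2]));print(np.round(best.fun.reshape(-1,2),1))
# symmetric under half-turn except labels of scene dowels
lines=[]
def box(cx,cy,z0,z1,hx,hy):
    b=np.array([(cx+i*hx,cy+j*hy,z) for z in(z0,z1) for i,j in((1,1),(1,-1),(-1,-1),(-1,1))])
    return [b[:4],b[4:]]
L=box(0,0,0,.025,.065,.09)+box(0,0,.025,.045,.055,.0775)+box(0,0,.069,.076,.013,.02)+box(0,0,.076,.124,.008,.011)+box(0,.066,.045,.057,.006,.006)+box(0,-.066,.045,.057,.006,.006)
out=[]
for n,(u,v) in(("scene",(255,185)),("top",(207,172))):
    im=cv2.imread(f"pics/{n}0.png")[v:v+90,u:u+95];im=cv2.resize(im,None,fx=4.2,fy=4.2,interpolation=cv2.INTER_CUBIC)
    for q in L:
        z=((proj(n,place(p,q))-(u,v)+.5)*4.2).astype(np.int32);cv2.polylines(im,[z],True,(0,255,0),1)
    out.append(im)
cv2.imwrite("pics/fit1.png",np.hstack(out))
E
python3 fit.py
```

```text
[ 0.52968007  0.05706664 -0.42315606] -24.245056558526763
[[ 25.7  32.2]
 [-27.2 -35.7]
 [  1.4  -0.5]
 [  1.2   0.6]
 [ -0.    1.8]
 [ -2.4   0.3]
 [  0.3  -2.4]
 [ -1.2  -1. ]
 [  0.3  -0.6]]
```

View pics/fit1.png

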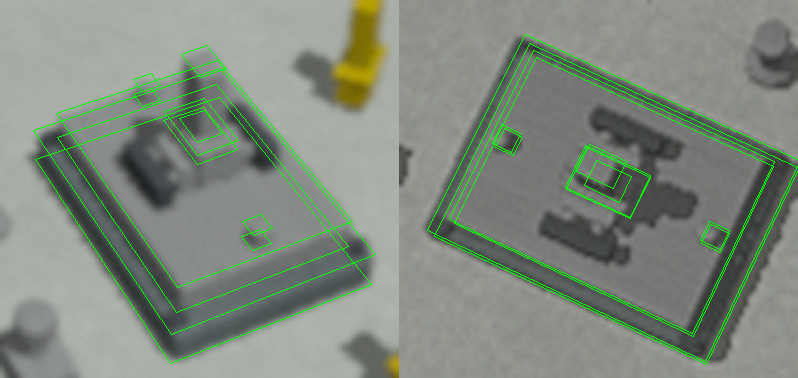

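```bash
sed -i 's/("scene",(0,D,.057),s(148,88)),("scene",(0,-D,.057),s(260,231))/("scene",(0,-D,.057),s(148,90)),("scene",(0,D,.057),s(260,234)),("scene",(-.065,.09,.025),s(170,345)),("scene",(-.065,-.09,.025),s(40,145)),("scene",(.065,.09,.025),s(370,253))/; s/fit1/fit2/' fit.py; python3 fit.py
```

```text
[ 0.53082272  0.05820364 -0.41131386] -23.566548232284365
[[ -0.8  -1.7]
 [ -0.5  -2.1]
 [ 49.  -21.6]
 [ 42.1 -18.4]
 [-46.9  19.6]
 [  0.8  -0.7]
 [  0.9  -0.2]
 [ -0.    1.1]
 [ -2.8   0.4]
 [ -0.6  -2.6]
 [ -1.8  -2. ]
 [  0.4  -0.1]]
```

View pics/fit2.png

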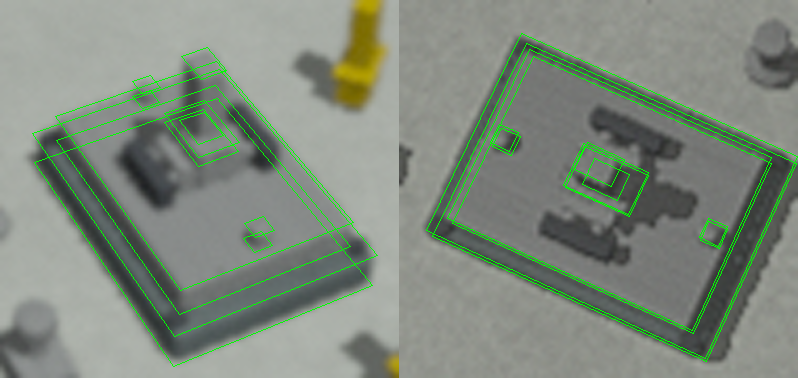

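```bash
sed -i 's/("scene",(-.065,.09,.025),s(170,345)),("scene",(-.065,-.09,.025),s(40,145)),("scene",(.065,.09,.025),s(370,253))/("scene",(.065,.09,.025),s(172,340)),("scene",(.065,-.09,.025),s(40,142)),("scene",(-.065,.09,.025),s(370,250))/; s/fit2/fit3/; s/(255+u/(254.6+u/; s/,185+v/,184.6+v/;s/(207+/(206.6+/;s/,172+v/,171.6+v/' fit.py; python3 fit.py
```

```text
[ 0.53135225  0.05853788 -0.41615229] -23.84377004203318
[[-0.3 -1.2]
 [-0.3 -1.5]
 [ 0.3 -0.5]
 [-1.7 -2. ]
 [ 1.8  1.7]
 [ 1.1 -0.7]
 [ 1.1  0.1]
 [ 0.   1.4]
 [-2.5  0.4]
 [-0.1 -2.5]
 [-1.5 -1.6]
 [ 0.7  0.4]]
```

View pics/fit3.png

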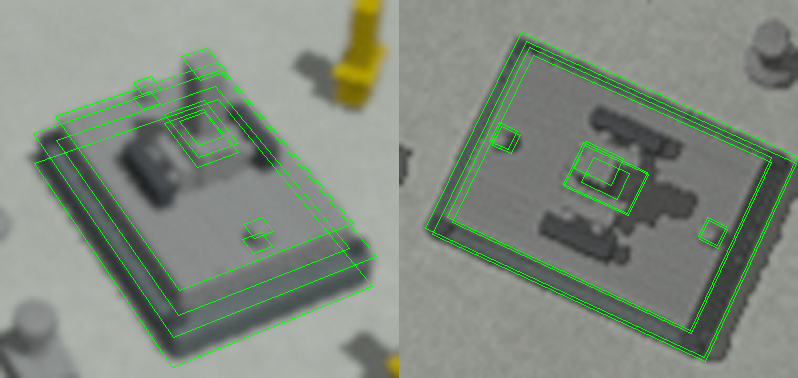

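Run:
```python
from h import *
def inv(n,px,z):
    return least_squares(lambda q:proj(n,[q[0],q[1],z])[0]-px,[.4,0]).x
b=inv("scene",(212,112),.02);print("scale base",b)
for z in(.15,.2,.25,.3,.35):print(z,proj("scene",[*b,z])[0],proj("top",[*b,z])[0])
print("base corners",[inv("top",c,.02).round(3) for c in((443,307),(455,392))])
for n,px,z in(("syrup",(447,163),.05),("spare",(257,160),.03),("punch",(295,185),.03),("yel",(333,207),.03),("yel2",(293,157),.03),("yel3",(250,282),.03),("yel4",(186,206),.03)):print(n,inv("top",px,z).round(3))
s=get_state();from scipy.spatial.transform import Rotation as R
T=R.from_quat(s["orientation"]).as_matrix();p=np.array(s["tcp_pos"]);print(T.round(4))
for t in([.168,-.628,.45],[.5313,.0585,.45]):print(T.T@(np.array(t)-p)/.1)
a=-.416;G=np.array([[np.cos(a),np.sin(a),0],[np.sin(a),-np.cos(a),0],[0,0,-1]])
print("turn",R.from_matrix(T.T@G).as_rotvec()/(np.pi/2))
```

```text
scale base [ 0.24943403 -0.56652902]
0.15 [207.6923881  78.0453862] [548.47321188 345.67381362]
0.2 [205.91978292  63.92374697] [561.89580058 348.37028823]
0.25 [204.07934658  49.16383889] [576.77134725 351.35452254]
0.3 [202.16907751  33.73318536] [593.34596535 354.67443445]
0.35 [200.18730644  17.59908937] [611.9236699  358.38897422]
base corners [array([ 0.323, -0.39 ]), array([ 0.128, -0.412])]
syrup [ 0.668 -0.403]
spare [0.676 0.062]
punch [ 0.613 -0.034]
yel [ 0.559 -0.127]
yel2 [ 0.685 -0.028]
yel3 [0.373 0.071]
yel4 [0.556 0.235]
[[ 9.659e-01  2.588e-01 -4.000e-04]
 [ 2.588e-01 -9.659e-01  1.900e-03]
 [ 1.000e-04 -1.900e-03 -1.000e+00]]
[-2.46732363e-03  2.25711967e-03 -2.36477051e+00]
[ 5.28360468 -5.68845697 -2.35337329]
turn [-1.17924121e-03  3.24852283e-04  4.31508359e-01]
```

```bash
python3 -m creep '0 0 -0.3 0 0 0 95; 0 0 -0.65 0 0 0 95; 0 0 -1 0 0 0 95; 0 0 -1 0 0 0 95'; python3 -m creep '0 0 -0.4 0 0 0 95; 0 0 -0.8 0 0 0 95; 0 0 -1 0 0 0 95; 0 0 -1 0 0 0 95'
```

```text
time_s: 0.6
tcp_pos: [0.1685, -0.6291, 0.3185]
orientation: [0.991, 0.131, 0.0, 0.003]
ft_force: [0.7, -0.3, 0.2]
gripper_width: 0.998
finger_force: 0.0
time_s: 1.1
tcp_pos: [0.1683, -0.6282, 0.4152]
orientation: [0.991, 0.131, 0.0, 0.001]
ft_force: [-0.1, 0.6, -0.2]
gripper_width: 0.998
finger_force: 0.0
```

```bash
for i in 1; do python3 -m creep '0.2 -0.2 0 0 0 0 95; 0.5 -0.5 0 0 0 0 95; 0.8 -0.8 0 0 0 0 95; 0.95 -1 0 0 0 0 95'; python3 -m creep '0.3 -0.3 0 0 0 0 95; 0.6 -0.65 0 0 0 0 95; 0.95 -1 0 0 0 0 95'; python3 -m creep '0.3 -0.3 0 0 0 0 95; 0.6 -0.65 0 0 0 0 95; 0.95 -1 0 0 0 0 95';  done
```

```text
time_s: 1.6
tcp_pos: [0.2347, -0.5047, 0.4115]
orientation: [0.991, 0.131, -0.0, -0.002]
ft_force: [0.2, -0.0, 0.3]
gripper_width: 1.0
finger_force: 0.0
time_s: 1.98
tcp_pos: [0.3, -0.3838, 0.4113]
orientation: [0.992, 0.13, -0.001, -0.002]
ft_force: [1.1, -0.1, 0.4]
gripper_width: 0.998
finger_force: 0.0
time_s: 2.35
tcp_pos: [0.3658, -0.2627, 0.4116]
orientation: [0.991, 0.13, -0.001, -0.002]
ft_force: [0.2, -0.6, 0.2]
gripper_width: 1.0
finger_force: 0.0
```

```bash
python3 -m creep '0.3 -0.33 0 0 0 0 95; 0.6 -0.66 0 0 0 0 95; 0.9 -1 0 0 0 0 95'; python3 -m creep '0.3 -0.33 -0 0 0 0 95; 0.6 -0.66 0 0 0 0 95; 0.9 -1 0 0 0 0 95';python3 -m creep '0.3 -0.3 0.1 0 0 0.1 95; 0.5 -0.5 0.3 0 0 0.2 95; 0.63 -0.69 0.5 0 0 0.31 95; 0.63 -0.69 0.5 0 0 0.42 95; 0.63 -0.69 0.5 0 0 0.4315 95; 0.63 -0.69 0.5 0 0 0.4315 95; 0.63 -0.69 0.5 0 0 0.4315 95'
```

```text
time_s: 2.72
tcp_pos: [0.4269, -0.1428, 0.4115]
orientation: [0.991, 0.13, -0.002, -0.001]
ft_force: [-0.0, -0.5, 0.2]
gripper_width: 0.996
finger_force: 0.0
time_s: 3.1
tcp_pos: [0.4879, -0.023, 0.4115]
orientation: [0.991, 0.131, -0.002, -0.001]
ft_force: [0.4, 0.3, -0.5]
gripper_width: 0.997
finger_force: 0.0
time_s: 3.98
tcp_pos: [0.5309, 0.0581, 0.3646]
orientation: [0.979, -0.206, 0.0, -0.0]
ft_force: [-0.5, 0.2, 0.3]
gripper_width: 1.001
finger_force: 0.0
```

```bash
cat > tgt.py <<'E'
# shift in tool axes from the present measured tool pose to the grasp, at TCP height z
from h import *; import sys
from scipy.spatial.transform import Rotation as R
x,y,z,a=map(float,sys.argv[1:5]);s=get_state()
T=R.from_quat(s["orientation"]).as_matrix();G=np.array([[np.cos(a),np.sin(a),0],[np.sin(a),-np.cos(a),0],[0,0,-1]])
print("q",np.round(s["joint_positions"],2),"tcp",s["tcp_pos"],"shift/0.1",(G.T@(np.array([x,y,z])-s["tcp_pos"])/.1).round(3),"turn",(R.from_matrix(T.T@G).as_rotvec()/(np.pi/2)).round(4))
E
python3 tgt.py .5313 .0585 .16 -.416
python3 - <<'E'
from h import *
cv2.imwrite("pics/s1.png",cv2.cvtColor(grab_frame("scene"),cv2.COLOR_RGB2BGR)[100:300,180:420])
E
```

```text
q [ 0.01 -0.18  1.7   0.    1.62  1.99] tcp [0.53087122 0.05813099 0.36456984] shift/0.1 [ 2.000e-03 -5.000e-03  2.046e+00] turn [-0.     -0.      0.0005]
```

```bash
python3 -m creep '0 0 0.3 0 0 0 95; 0 0 0.65 0 0 0 95; 0 0 1 0 0 0 95; 0 0 1 0 0 0 95'; python3 -m creep '0 0 0.3 0 0 0 80; 0 0 0.65 0 0 0 60; 0 0 1 0 0 0 50;  0 0 1.0 0 0 0 50; 0 0 1.0 0 0 0 50'; python3 tgt.py .5313 .0585 .082 -.416
python3 - <<'E'
from h import *
a=cv2.cvtColor(grab_frame("scene"),cv2.COLOR_RGB2BGR)[150:270,240:360];b=cv2.cvtColor(grab_frame("top"),cv2.COLOR_RGB2BGR)[157:277,197:317]
cv2.imwrite("pics/s2.png",cv2.resize(np.hstack([a,b]),(800,400),interpolation=cv2.INTER_CUBIC))
E
```

```text
time_s: 4.53
tcp_pos: [0.5292, 0.0582, 0.2614]
orientation: [0.978, -0.206, -0.003, 0.001]
ft_force: [-0.2, -1.2, 0.4]
gripper_width: 0.997
finger_force: 0.0
time_s: 5.15
tcp_pos: [0.5325, 0.0584, 0.1675]
orientation: [0.978, -0.206, 0.002, -0.0]
ft_force: [0.9, 0.7, -0.4]
gripper_width: 0.552
finger_force: 0.0
q [ 0.01 -0.1   1.96  0.    1.28  2.  ] tcp [0.53254221 0.05839911 0.16750876] shift/0.1 [-0.012  0.004  0.855] turn [-0.001  -0.0023  0.0001]
```

View pics/s2.png

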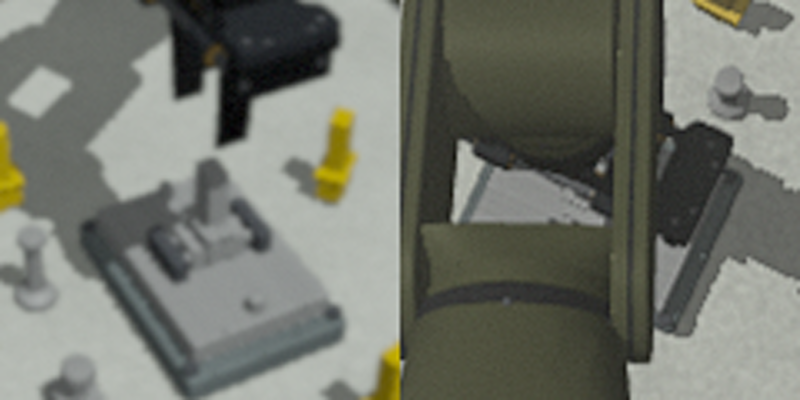

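Run:
```python
from h import *
for d in(-.0335,0,.0335):
  p=place([.5325,.0584,-.416],[0,d,.1675]); print(d,((proj("scene",p)-(240,150)+.5)*3.333).round(0))
for x in((0,0),(.008,.011),(-.008,.011),(-.008,-.011),(.008,-.011)): print(x,((proj("scene",place([.5313,.0585,-.416],[*x,.124]))-(240,150)+.5)*3.333).round(0))
```

```text
-0.0335 [[189.  91.]]
0 [[213. 119.]]
0.0335 [[238. 147.]]
(0, 0) [[212. 167.]]
(0.008, 0.011) [[209. 180.]]
(-0.008, 0.011) [[230. 173.]]
(-0.008, -0.011) [[214. 155.]]
(0.008, -0.011) [[194. 162.]]
```

```bash
python3 -m creep '0 0 0.2 0 0 0 50; 0 0 0.4 0 0 0 50; 0 0 0.6 0 0 0 50; 0 0 0.75 0 0 0 50; 0 0 0.82 0 0 0 50; 0 0 0.82 0 0 0 45; 0 0 0.82 0 0 0 40; 0 0 0.82 0 0 0 34;0 0 0.82 0 0 0 30; 0 0 0.82 0 0 0 28; 0 0 0.82 0 0 0 26'; python3 tgt.py .5313 .0585 .082 -.416
```

```text
time_s: 6.62
tcp_pos: [0.531, 0.0584, 0.0827]
orientation: [0.978, -0.206, 0.0, -0.0]
ft_force: [0.2, 0.5, -0.7]
gripper_width: 0.279
finger_force: 0.0
q [ 0.01 -0.01  2.02  0.    1.13  2.  ] tcp [0.53095514 0.05841012 0.08273483] shift/0.1 [ 0.003 -0.002  0.007] turn [-0.     -0.0001  0.    ]
```

Now I'll close the gripper, watching the lateral force.

```bash
python3 -m creep '0 0 0 0 0 0 22; 0 0 0 0 0 0 20; 0 0 0 0 0 0 16; 0 0 0 0 0 0 12; 0 0 0 0 0 0 10; 0 0 0 0 0 0 10'; python3 -c "
from workcell import *
s=get_state();print(s['ft_force'],s['wrist_torque'],s['gripper_width']*95.1,s['finger_force'])"
```

```text
time_s: 7.38
tcp_pos: [0.5311, 0.0586, 0.0827]
orientation: [0.978, -0.207, 0.0, -0.0]
ft_force: [0.3, 3.4, -0.1]
gripper_width: 0.233
finger_force: 30.0
[ 0.33648127  3.4295271  -0.10955908] [ 0.54907797 -0.18073997  0.09059149] 22.134192332602993 29.99497801065445
```

```bash
cat > st.py <<'E'
from h import *
from scipy.spatial.transform import Rotation as R
s=get_state();a=-.416;F=Rz(a);T=R.from_quat(s["orientation"]).as_matrix()
G=np.array([[np.cos(a),np.sin(a),0],[np.sin(a),-np.cos(a),0],[0,0,-1]])
print("t",round(s["time_s"],2),"F foot axes",(F.T@s["ft_force"]).round(1),"M",(F.T@s["wrist_torque"]).round(2),"tcp off mm",((G.T@(s["tcp_pos"]-np.array([.5311,.0585,.0827])))*1e3).round(1),"tilt",R.from_matrix(G.T@T).as_rotvec().round(3),"grip",round(s["gripper_width"]*95.1,1),round(s["finger_force"],1))
E
python3 st.py; python3 -m creep '0 0.009 0 0.024 0 0 10; 0 0.018 -0.002 0.048 0 0 10; 0 0.027 -0.004 0.072 0 0 10; 0 0.036 -0.005 0.0955 0 0 10; 0 0.036 -0.005 0.0955 0 0 10' >/dev/null; python3 st.py
```

```text
t 7.38 F foot axes [-1.1  3.3 -0.1] M [0.58 0.06 0.09] tcp off mm [-0.1 -0.1 -0. ] tilt [0.001 0.    0.   ] grip 22.1 30.0
t 8.0 F foot axes [ 1.3  2.1 -2.6] M [ 0.16 -0.26  0.08] tcp off mm [-0.3  4.3  0. ] tilt [ 0.149 -0.     0.001] grip 22.2 30.0
```

```bash
python3 -m creep '0 -0.018 0 -0.048 0 0 10; 0 -0.036 0 -0.0955 0 0 10; 0 -0.054 0.002 -0.143 0 0 10; 0 -0.071 0.001 -0.191 0 0 10; 0 -0.071 0.001 -0.191 0 0 10' >/dev/null; python3 st.py;  python3 -m creep '0 0.018 0 0.048 0 0 10; 0 0.036 -0.002 0.0955 0 0 10; 0 0.054 -0.002 0.143 0 0 10; 0 0.071 -0.001 0.191 0 0 10; 0 0.071 -0.001 0.191 0 0 10' >/dev/null; python3 st.py
```

```text
t 8.62 F foot axes [ 0.8  0.2 -4.2] M [ 0.03 -0.29  0.01] tcp off mm [-0.3 -3.5 -0.7] tilt [-0.152 -0.    -0.002] grip 21.7 30.0
t 9.25 F foot axes [ 1.9  1.4 -9.1] M [ 0.25 -0.56  0.08] tcp off mm [-0.6  4.9 -1.5] tilt [ 0.15  -0.001  0.003] grip 22.2 30.0
```

```bash
python3 -m creep '0 -0.018 0.003 -0.048 0 0 10; 0 -0.036 0.006 -0.0955 0 0 10; 0 -0.054 0.008 -0.143 0 0 10; 0 -0.071 0.005 -0.191 0 0 10; 0 -0.071 0.005 -0.191 0 0 10' >/dev/null; python3 st.py;  python3 -m creep '0 0.018 0.003 0.048 0 0 10; 0 0.036 0.003 0.0955 0 0 10; 0 0.054 0.003 0.143 0 0 10; 0 0.071 0.003 0.191 0 0 10; 0 0.071 0.003 0.191 0 0 10' >/dev/null; python3 st.py
```

```text
t 9.88 F foot axes [ 1.3 -1.8 -5.5] M [-0.1  -0.24  0.01] tcp off mm [-0.3 -3.6 -2.8] tilt [-0.152 -0.    -0.002] grip 21.8 30.0
t 10.5 F foot axes [ 1.5  0.7 -8.7] M [-0.09 -0.28  0.11] tcp off mm [-0.4  4.8 -3.4] tilt [ 0.15  -0.     0.003] grip 22.2 30.0
```

```bash
python3 -m creep '0 -0.018 0.002 -0.048 0 0 10; 0 -0.036 0.004 -0.0955 0 0 10; 0 -0.054 0.005 -0.143 0 0 10; 0 -0.071 0.002 -0.191 0 0 10; 0 -0.071 0.002 -0.191 0 0 10' >/dev/null; python3 st.py;  python3 -m creep '0 0.018 0.002 0.048 0 0 10; 0 0.036 0.002 0.0955 0 0 10; 0 0.054 0.002 0.143 0 0 10; 0 0.071 0.001 0.191 0 0 10; 0 0.071 0.001 0.191 0 0 10' >/dev/null; python3 st.py
python3 -m creep '0 -0.018 0.002 -0.048 0 0 10; 0 -0.036 0.004 -0.0955 0 0 10; 0 -0.054 0.005 -0.143 0 0 10; 0 -0.071 0.002 -0.191 0 0 10; 0 -0.071 0.002 -0.191 0 0 10' >/dev/null; python3 st.py;  python3 -m creep '0 0.018 0.002 0.048 0 0 10; 0 0.036 0.002 0.0955 0 0 10; 0 0.054 0.002 0.143 0 0 10; 0 0.071 0.001 0.191 0 0 10; 0 0.071 0.001 0.191 0 0 10' >/dev/null; python3 st.py
```

```text
t 11.12 F foot axes [ 0.  -0.1 -4.7] M [ 0.04 -0.15  0.03] tcp off mm [-0.2 -4.1 -4.7] tilt [-0.151  0.    -0.002] grip 22.2 30.0
t 11.75 F foot axes [ 0.8  0.4 -8.2] M [-0.18 -0.24  0.14] tcp off mm [-0.3  4.7 -5.5] tilt [ 0.15  -0.     0.002] grip 21.9 30.0
t 12.38 F foot axes [ 0.8  0.4 -4.5] M [ 0.31 -0.01 -0.01] tcp off mm [-0.2 -4.5 -6.7] tilt [-0.15   0.    -0.002] grip 21.7 30.0
t 13.0 F foot axes [-0.1 -1.2 -7.1] M [-0.31 -0.08  0.13] tcp off mm [-0.2  4.8 -7.4] tilt [0.15  0.    0.002] grip 21.8 30.0
```

```bash
python3 -m creep '0 -0.018 0.002 -0.048 0 0 10; 0 -0.036 0.004 -0.0955 0 0 10; 0 -0.054 0.005 -0.143 0 0 10; 0 -0.071 0.002 -0.191 0 0 10; 0 -0.071 0.002 -0.191 0 0 10' >/dev/null; python3 st.py;  python3 -m creep '0 0.018 0.002 0.048 0 0 10; 0 0.036 0.002 0.0955 0 0 10; 0 0.054 0.002 0.143 0 0 10; 0 0.071 0.001 0.191 0 0 10; 0 0.071 0.001 0.191 0 0 10' >/dev/null; python3 st.py
python3 -m creep '0 -0.018 0.002 -0.048 0 0 10; 0 -0.036 0.004 -0.0955 0 0 10; 0 -0.054 0.005 -0.143 0 0 10; 0 -0.071 0.002 -0.191 0 0 10; 0 -0.071 0.002 -0.191 0 0 10' >/dev/null; python3 st.py;  python3 -m creep '0 0.018 0.002 0.048 0 0 10; 0 0.036 0.002 0.0955 0 0 10; 0 0.054 0.002 0.143 0 0 10; 0 0.071 0.001 0.191 0 0 10; 0 0.071 0.001 0.191 0 0 10' >/dev/null; python3 st.py
python3 -c "
from h import *
a=cv2.cvtColor(grab_frame('scene'),cv2.COLOR_RGB2BGR)[160:280,240:360]
cv2.imwrite('pics/s3.png',cv2.resize(a,(600,600),interpolation=cv2.INTER_CUBIC))"
```

```text
t 13.62 F foot axes [ 0.3  1.3 -4.4] M [ 0.47  0.08 -0.01] tcp off mm [-0.1 -4.8 -8.6] tilt [-0.15   0.    -0.002] grip 22.0 30.0
t 14.25 F foot axes [-0.4 -1.5 -6.6] M [-0.41 -0.02  0.19] tcp off mm [-0.1  4.9 -9.3] tilt [0.15  0.    0.002] grip 21.8 30.0
t 14.88 F foot axes [-1.4  1.1 -5. ] M [ 0.57  0.14 -0.04] tcp off mm [ -0.1  -5.  -10.5] tilt [-0.149  0.001 -0.002] grip 21.9 30.0
t 15.5 F foot axes [-0.8 -0.8 -6.7] M [-0.52  0.03  0.07] tcp off mm [ -0.1   5.1 -11.1] tilt [0.149 0.    0.002] grip 21.6 30.0
```

View pics/s3.png

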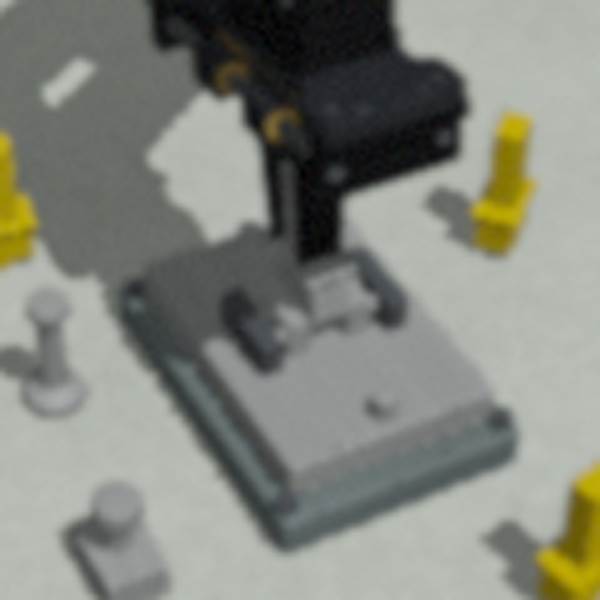

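The picture shows the flange at about (345,295), tilted and raised with the fingers. The table is down on the foot, with the dowel at (380,403), and the bystanders are untouched. I'll keep rocking.

```bash
python3 -m creep '0 -0.018 0.002 -0.048 0 0 10; 0 -0.036 0.004 -0.0955 0 0 10; 0 -0.054 0.005 -0.143 0 0 10; 0 -0.071 0.002 -0.191 0 0 10; 0 -0.071 0.002 -0.191 0 0 10' >/dev/null; python3 st.py;  python3 -m creep '0 0.018 0.002 0.048 0 0 10; 0 0.036 0.002 0.0955 0 0 10; 0 0.054 0.002 0.143 0 0 10; 0 0.071 0.001 0.191 0 0 10; 0 0.071 0.001 0.191 0 0 10' >/dev/null; python3 st.py
python3 -m creep '0 -0.018 0.002 -0.048 0 0 10; 0 -0.036 0.004 -0.0955 0 0 10; 0 -0.054 0.005 -0.143 0 0 10; 0 -0.071 0.002 -0.191 0 0 10; 0 -0.071 0.002 -0.191 0 0 10' >/dev/null; python3 st.py;  python3 -m creep '0 0.018 0.002 0.048 0 0 10; 0 0.036 0.002 0.0955 0 0 10; 0 0.054 0.002 0.143 0 0 10; 0 0.071 0.001 0.191 0 0 10; 0 0.071 0.001 0.191 0 0 10' >/dev/null; python3 st.py
python3 -m creep '0 -0.018 0.002 -0.048 0 0 10; 0 -0.036 0.004 -0.0955 0 0 10; 0 -0.054 0.005 -0.143 0 0 10; 0 -0.071 0.002 -0.191 0 0 10; 0 -0.071 0.002 -0.191 0 0 10' >/dev/null; python3 st.py;  python3 -m creep '0 0.018 0.002 0.048 0 0 10; 0 0.036 0.002 0.0955 0 0 10; 0 0.054 0.002 0.143 0 0 10; 0 0.071 0.001 0.191 0 0 10; 0 0.071 0.001 0.191 0 0 10' >/dev/null; python3 st.py
```

```text
t 16.18 F foot axes [ 0.2  1.3 -4.7] M [ 0.68  0.09 -0.01] tcp off mm [ -0.1  -5.3 -12.3] tilt [-0.149  0.001 -0.002] grip 21.8 30.0
t 16.8 F foot axes [ 0.3 -1.9 -6.3] M [-0.57  0.09  0.09] tcp off mm [ -0.1   4.9 -13. ] tilt [0.149 0.    0.002] grip 21.8 30.0
t 17.43 F foot axes [-0.4  1.9 -4.7] M [ 0.72  0.18 -0.06] tcp off mm [ -0.   -5.3 -14.2] tilt [-0.149  0.001 -0.002] grip 21.8 30.0
t 18.05 F foot axes [-0.3 -1.6 -5. ] M [-0.63  0.1   0.03] tcp off mm [ -0.1   5.1 -14.8] tilt [0.149 0.    0.002] grip 21.9 30.0
t 18.68 F foot axes [ 0.   2.4 -4.4] M [ 0.72  0.25 -0.02] tcp off mm [ -0.1  -5.2 -15.9] tilt [-0.149  0.001 -0.002] grip 22.1 30.0
t 19.3 F foot axes [-0.8 -2.1 -6.2] M [-0.68 -0.01  0.04] tcp off mm [ -0.1   5.2 -16.5] tilt [0.149 0.    0.002] grip 22.1 30.0
```

```bash
python3 -m creep '0 -0.018 0.002 -0.048 0 0 10; 0 -0.036 0.004 -0.0955 0 0 10; 0 -0.054 0.005 -0.143 0 0 10; 0 -0.071 0.002 -0.191 0 0 10; 0 -0.071 0.002 -0.191 0 0 10' >/dev/null; python3 st.py;  python3 -m creep '0 0.018 0.002 0.048 0 0 10; 0 0.036 0.002 0.0955 0 0 10; 0 0.054 0.002 0.143 0 0 10; 0 0.071 0.001 0.191 0 0 10; 0 0.071 0.001 0.191 0 0 10' >/dev/null; python3 st.py
python3 -m creep '0 -0.018 0.002 -0.048 0 0 10; 0 -0.036 0.002 -0.0955 0 0 10; 0 -0.036 0.002 -0.0955 0 0 10; 0 -0.036 0.002 -0.0955 0 0 10' >/dev/null; python3 st.py
```

```text
t 19.93 F foot axes [-0.7  3.4 -7.6] M [ 0.95 -0.03  0.01] tcp off mm [ -0.2  -5.2 -17.3] tilt [-0.149  0.    -0.002] grip 22.0 30.0
t 20.55 F foot axes [  0.8  -0.2 -10.3] M [-0.72 -0.23 -0.03] tcp off mm [ -0.4   5.4 -17.7] tilt [ 0.148 -0.     0.002] grip 22.1 30.0
t 21.05 F foot axes [  1.7  -0.  -12.5] M [-0.08 -0.34  0.02] tcp off mm [ -0.4  -0.  -18.2] tilt [ 0.001 -0.001 -0.   ] grip 21.8 30.0
```

```bash
python3 -c "
from h import *
a=cv2.cvtColor(grab_frame('scene'),cv2.COLOR_RGB2BGR)[180:260,260:340]
cv2.imwrite('pics/s4.png',cv2.resize(a,(600,600),interpolation=cv2.INTER_CUBIC))"; python3 st.py
```

```text
t 21.1 F foot axes [  1.6   0.4 -13.2] M [ 0.12 -0.35 -0.04] tcp off mm [ -0.5   0.  -18.2] tilt [ 0.001 -0.001  0.   ] grip 21.7 30.0
```

View pics/s4.png

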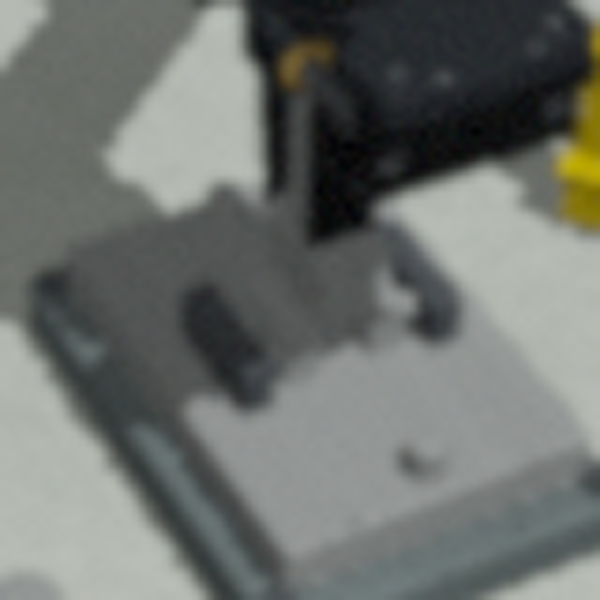

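```bash
python3 -m creep '0 0 0.005 0 0 0 10; 0 0 0.01 0 0 0 10; 0 0 0.01 0 0 0 10' >/dev/null; python3 st.py; python3 -m creep '0 0.018 0 0.048 0 0 10; 0 0.036 0 0.0955 0 0 10;  0 0.036 0 0.0955 0 0 10' >/dev/null; python3 st.py; python3 -m creep '0 -0.018 0.004 -0.048 0 0 10; 0 -0.036 0.007 -0.0955 0 0 10; 0 -0.054 0.01 -0.143 0 0 10; 0 -0.071 0.01 -0.191 0 0 10; 0 -0.071 0.01 -0.191 0 0 10' >/dev/null; python3 st.py
```

```text
t 21.48 F foot axes [ -0.3   0.1 -10.9] M [0.05 0.04 0.08] tcp off mm [ -0.1   0.  -18.1] tilt [ 0. -0.  0.] grip 22.1 30.0
t 21.85 F foot axes [-0.1 -3.6 -9.2] M [-1.16  0.07 -0.02] tcp off mm [ -0.1   5.3 -17.8] tilt [ 0.148 -0.     0.001] grip 22.2 30.0
t 22.48 F foot axes [ 0.1  0.3 -9.8] M [ 0.67  0.05 -0.02] tcp off mm [ -0.1  -5.4 -18. ] tilt [-0.149  0.    -0.002] grip 21.7 30.0
```

```bash
python3 -m creep '0 0.018 0.002 0.048 0 0 10; 0 0.036 0.002 0.0955 0 0 10; 0 0.054 0.002 0.143 0 0 10; 0 0.071 0.004 0.191 0 0 10; 0 0.071 0.004 0.191 0 0 10' >/dev/null; python3 st.py
python3 -m creep '0 -0.018 0.002 -0.048 0 0 10; 0 -0.036 0.004 -0.0955 0 0 10; 0 -0.054 0.005 -0.143 0 0 10; 0 -0.071 0.005 -0.191 0 0 10; 0 -0.071 0.005 -0.191 0 0 10' >/dev/null; python3 st.py
python3 -c "
from h import *
a=cv2.cvtColor(grab_frame('scene'),cv2.COLOR_RGB2BGR)[180:260,260:340]
b=cv2.imread('pics/scene0.png')[180:260,260:340]
a=np.clip(a*1.7,0,255).astype('uint8')
cv2.imwrite('pics/s5.png',cv2.resize(np.hstack([b,a]),(800,400),interpolation=cv2.INTER_CUBIC))"
```

```text
t 23.1 F foot axes [  1.2  -2.6 -10.9] M [-1.18 -0.13  0.08] tcp off mm [ -0.3   5.3 -18.1] tilt [ 0.148 -0.     0.002] grip 21.9 30.0
t 23.73 F foot axes [  0.4   0.7 -14.3] M [ 0.95 -0.23 -0.  ] tcp off mm [ -0.4  -5.4 -18.5] tilt [-0.149 -0.    -0.002] grip 22.1 30.0
```

View pics/s5.png

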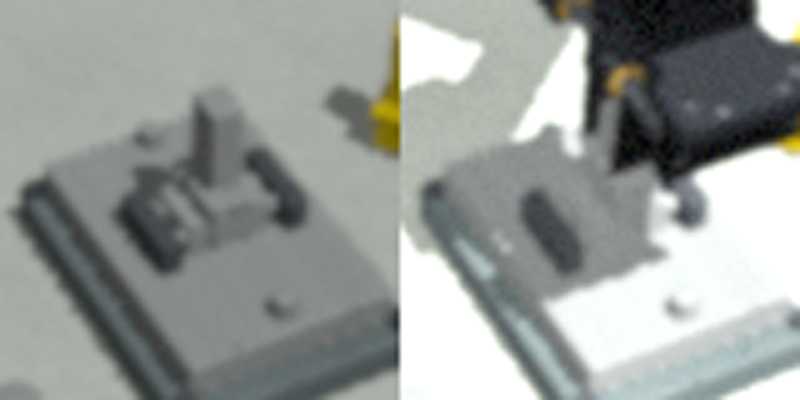

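```bash
python3 - <<'E'
from h import *
a=cv2.cvtColor(grab_frame("scene"),cv2.COLOR_RGB2GRAY).astype(np.float32);b=cv2.imread("pics/scene0.png",0).astype(np.float32)
def reg(u0,u1,v0,v1):
    t=b[v0:v1,u0:u1];W=np.eye(2,3,dtype=np.float32)
    try: c,W=cv2.findTransformECC(t,a,W,cv2.MOTION_TRANSLATION,(3,200,1e-6),None,1) if 0 else cv2.findTransformECC(t,a[v0:v1,u0:u1],W,cv2.MOTION_TRANSLATION,(3,200,1e-6))
    except Exception as e: return str(e)[:60]
    return round(c,3),W[:,2].round(2)
print("dowel/table edge",reg(305,345,230,262)); print("table edge right",reg(318,342,232,256));print("foot front",reg(290,340,250,270));print("yellow",reg(345,370,250,285))
for z in(.045,.050): print(z,proj("scene",place([.5313,.0585,-.416],[.055,.0775,z])))
E
python3 st.py
```

```text
dowel/table edge (0.931, array([0.15, 0.2 ], dtype=float32))
table edge right (0.999, array([0.  , 0.02], dtype=float32))
foot front (1.0, array([-0.01,  0.  ], dtype=float32))
yellow (1.0, array([ 0.01, -0.01], dtype=float32))
0.045 [[297.2032435  253.71600477]]
0.05 [[297.25599493 252.22352715]]
t 23.82 F foot axes [  1.1   3.8 -15.9] M [ 1.58 -0.23 -0.01] tcp off mm [ -0.4  -5.1 -18.7] tilt [-0.146 -0.     0.   ] grip 21.9 30.0
```

Run:
```python
import numpy as np
from scipy.spatial.transform import Rotation as R
A=(0,-.071,.002,-.191);B=(0,.071,.001,.191)
seq=[(0,.036,-.005,.0955),(0,-.071,.001,-.191),(0,.071,-.001,.191),(0,-.071,.005,-.191),(0,.071,.003,.191)]+[A,B]*8+[(0,-.036,.002,-.0955),(0,0,.01,0),(0,.036,0,.0955),(0,-.071,.01,-.191),(0,.071,.004,.191),(0,-.071,.005,-.191)]
p=np.zeros(3);T=R.identity()
for s in seq:
    p=p+T.apply(np.array(s[:3])*100);T=T*R.from_rotvec([s[3]*np.pi/2,0,0]);print(p.round(2),round(T.as_rotvec()[0],3))
```

```text
[ 0.   3.6 -0.5] 0.15
[ 0.   -3.44 -1.46] -0.15
[ 0.    3.57 -2.62] 0.15
[ 0.   -3.52 -3.19] -0.15
[ 0.    3.54 -3.95] 0.15
[ 0.   -3.51 -4.82] -0.15
[ 0.    3.53 -5.78] 0.15
[ 0.   -3.52 -6.64] -0.15
[ 0.    3.51 -7.6 ] 0.15
[ 0.   -3.54 -8.47] -0.15
[ 0.    3.5  -9.43] 0.15
[  0.    -3.55 -10.29] -0.15
[  0.     3.48 -11.26] 0.15
[  0.    -3.57 -12.12] -0.15
[  0.     3.47 -13.08] 0.15
[  0.    -3.58 -13.94] -0.15
[  0.     3.45 -14.91] 0.15
[  0.    -3.6  -15.77] -0.15
[  0.     3.44 -16.73] 0.15
[  0.    -3.61 -17.6 ] -0.15
[  0.     3.42 -18.56] 0.15
[  0.    -0.17 -18.9 ] -0.0
[  0.    -0.17 -17.9 ] -0.0
[  0.     3.43 -17.9 ] 0.15
[  0.    -3.74 -17.97] -0.15
[  0.     3.34 -18.64] 0.15
[  0.    -3.75 -19.2 ] -0.15
```

```bash
python3 -m creep '0 0.017 0.009 0.048 0 0 10; 0 0.035 0.018 0.0955 0 0 10; 0 0.035 0.018 0.0955 0 0 10; 0 0.035 0.018 0.0955 0 0 10' >/dev/null; python3 st.py
python3 -m creep '0 0.032 0.001 0.0573 0 0 10; 0 0.064 0.006 0.1146 0 0 10; 0 0.064 0.006 0.1146 0 0 10; 0 0.032 0.001 0.0573 0 0 10; 0 0 0 0 0 0 10; 0 -0.032 0.001 -0.0573 0 0 10; 0 -0.064 0.006 -0.1146 0 0 10; 0 -0.064 0.006 -0.1146 0 0 10;  0 -0.032 0.001 -0.0573 0 0 10; 0 0 0 0 0 0 10; 0 0 0 0 0 0 10; 0 0 0 0 0 0 10' >/dev/null; python3 st.py
```

```text
t 24.32 F foot axes [-0.8  1.8 -8.3] M [ 0.37  0.28 -0.04] tcp off mm [  0.1   0.2 -18.8] tilt [-0.001  0.001  0.   ] grip 21.7 30.0
t 25.82 F foot axes [ 0.3 -1.7 -1. ] M [-0.25 -0.08 -0.  ] tcp off mm [  1.5  -0.2 -19.8] tilt [0.002 0.005 0.   ] grip 22.0 30.0
```

```bash
python3 -m creep '0 0 0 0 0 0 10; 0 0 0 0 0 0 10; 0 0 0 0 0 0 10; 0 0 0 0 0 0 10' >/dev/null; python3 st.py;python3 -m creep '0 0 0 0 0 0 10; 0 0 0 0 0 0 10; 0 0 0 0 0 0 10; 0 0 0 0 0 0 10' >/dev/null; python3 st.py
```

```text
t 26.32 F foot axes [ 1.1 -2.4  6.4] M [-0.35 -0.46 -0.05] tcp off mm [  1.6  -0.3 -19.7] tilt [ 0.001  0.004 -0.   ] grip 22.1 30.0
t 26.82 F foot axes [ 1.4 -1.7  5.5] M [-0.31 -0.4  -0.01] tcp off mm [  1.6  -0.3 -19.7] tilt [ 0.001  0.004 -0.   ] grip 21.7 30.0
```

```bash
python3 -m creep '0 0 -0.01 0 0 0 10; 0 0 -0.02 0 0 0 10; 0 0 -0.02 0 0 0 10; 0 0 -0.03 0 0 0 10; 0 0 -0.03 0 0 0 10; 0 0 -0.03 0 0 0 10; 0 0 -0.03 0 0 0 10' >/dev/null; python3 st.py
```

```text
t 27.7 F foot axes [ 0.5 -1.1 -2.9] M [-0.01  0.04  0.02] tcp off mm [ -0.8   0.4 -20.1] tilt [-0.001 -0.002 -0.   ] grip 21.7 30.0
```

```bash
python3 -m creep '0 0 -0.01 0 0 0 10; 0 0 -0.02 0 0 0 10; 0 0 -0.02 0 0 0 10; 0 0 -0.02 0 0 0 10' >/dev/null; python3 st.py; python3 -m creep '0 0 -0.01 0 0 0 10; 0 0 -0.02 0 0 0 10; 0 0 -0.02 0 0 0 10; 0 0 -0.02 0 0 0 10' >/dev/null; python3 st.py
```

```text
t 28.2 F foot axes [ 0.9  0.8 -2.3] M [ 0.05  0.   -0.03] tcp off mm [ -0.1   0.1 -22.9] tilt [0. 0. 0.] grip 22.2 30.0
t 28.7 F foot axes [ 0.2  0.5 -2.4] M [ 0.09  0.   -0.01] tcp off mm [ -0.1   0.1 -25. ] tilt [ 0.  0. -0.] grip 21.9 30.0
```

```bash
python3 -m creep '0 0 -0.02 0 0 0 10; 0 0 -0.05 0 0 0 10; 0 0 -0.08 0 0 0 10; 0 0 -0.11 0 0 0 10; 0 0 -0.13 0 0 0 10; 0 0 -0.13 0 0 0 10; 0 0 -0.13 0 0 0 10; 0 0 -0.13 0 0 0 10' >/dev/null; python3 st.py
cat > edge.py <<'E'
from h import *
from scipy.ndimage import map_coordinates,gaussian_filter1d
n=6
now=np.mean([cv2.cvtColor(grab_frame("scene"),cv2.COLOR_RGB2GRAY).astype(float) for _ in range(n)],0);np.save("now.npy",now)
ref=cv2.imread("pics/scene0.png",0).astype(float)
P=[.5311,.0585,-.416]
def prof(im,seg,zs): # mean grey along a block edge segment (foot xy), swept over height
    q=[np.add(seg[0],np.multiply(t,np.subtract(seg[1],seg[0]))) for t in np.linspace(.1,.9,25)]
    return np.array([np.mean([map_coordinates(im,[[c[0][1]],[c[0][0]]],order=1)[0] for c in (proj("scene",place(P,[*x,z])) for x in q)]) for z in zs])
for nm,seg in(("flange +x",((.013,-.02),(.013,.02))),("flange +y",((-.013,.02),(.013,.02))),("tongue +x",((.010,-.018),(.010,.018))),("tongue +y",((-.01,.018),(.01,.018)))):
    h=np.arange(-.006,.041,.002)
    print(nm);print(" now z-.076-.038:",prof(now,seg,.076+.038+np.arange(-.04,.013,.002)).round(0).astype(int));print(" ref z-.076     :",prof(ref,seg,.076+np.arange(-.04,.013,.002)).round(0).astype(int))
E
python3 edge.py
```

```text
t 29.7 F foot axes [ 1.   0.  -2.1] M [ 0.04 -0.03  0.01] tcp off mm [ -0.2   0.2 -37.7] tilt [-0. -0.  0.] grip 21.9 30.0
flange +x
 now z-.076-.038: [ 99 106 114 122 129 133 135 135 131 124 116 107  99  94  92  91  92  93
  93  92  90  88  86  83  79  74  69]
 ref z-.076     : [112 111 110 109 109 111 114 119 124 128 131 130 127 120 112 102  94  91
  92  96 101 105 106 105 102  99  97]
flange +y
 now z-.076-.038: [103 104 104 105 108 112 115 115 111 102  93  87  85  84  85  86  87  88
  89  90  90  92  93  97  99  98  91]
 ref z-.076     : [138 138 138 138 137 136 132 126 120 115 112 112 112 113 113 112 112 113
 116 123 131 136 138 139 137 135 130]
tongue +x
 now z-.076-.038: [113 120 125 129 129 127 122 114 104  95  87  82  80  79  79  80  81  82
  82  81  79  75  71  65  59  53  48]
 ref z-.076     : [118 116 115 116 118 121 124 126 127 125 121 114 106  97  92  91  95 101
 107 109 108 103  97  92  88  87  88]
tongue +y
 now z-.076-.038: [ 95  96  98 102 108 113 114 111 104  95  89  86  85  85  86  86  86  87
  87  87  86  86  87  87  84  76  64]
 ref z-.076     : [138 139 138 137 135 132 126 119 115 112 112 113 113 113 112 112 112 115
 122 131 136 138 138 137 134 130 126]
```

Run:
```python
from h import *
now=np.load("now.npy");P=[.5311,.0585,-.416]
print("cols",list(range(292,322)))
for v in range(198,228): print(v," ".join("%3d"%x for x in now[v,292:322]))
for s in(0,.0047):
  h=.0377-s
  for nm,pts in(("flange top",[(.013,-.02,.076),(.013,.02,.076),(-.013,.02,.076)]),("flange bot",[(.013,-.02,.067),(.013,.02,.067),(-.013,.02,.067)]),("tongue bot",[(.01,-.018,.05),(.01,.018,.05),(-.01,.018,.05)]),("key bot",[(.01,.004,.045)])):
    print(s,nm,[tuple(proj("scene",place(P,[a,b,z+h]))[0].round(1)) for a,b,z in pts])
print("fingertip +y",[proj("scene",place(P,[a,b,.0827+.0377]))[0].round(1) for a,b in((.01,.011),(.01,.023),(-.01,.023))])
```

```text
cols [292, 293, 294, 295, 296, 297, 298, 299, 300, 301, 302, 303, 304, 305, 306, 307, 308, 309, 310, 311, 312, 313, 314, 315, 316, 317, 318, 319, 320, 321]
198 181 179 162 113  51  37  53  68  64  40  16  12   8  10  14  17  18  19  33  58  81 104 124 144 159 168 174 180 183 183
199 181 179 161 118  71  57  63  70  64  39  15   7  12   9  12   9  17  37  79 117 140 156 168 175 180 183 183 182 182 182
200 181 176 156 117  83  74  75  73  63  38  17   9  12  11   7   6  19  59 118 159 174 180 182 184 184 183 183 181 180 180
201 183 177 158 122  91  82  80  75  64  39  12   8   9  10   9   7  23  71 132 171 183 184 185 184 184 183 181 181 181 181
202 184 181 170 143 104  85  81  79  65  38  15  10  11  11  11  11  32  80 137 173 182 184 184 183 183 182 182 182 182 182
203 180 180 176 156 116  85  83  80  67  40  14  11  10  15  16  26  47  92 143 174 182 182 182 182 182 181 181 181 181 181
204 162 164 164 151 113  83  81  82  68  42  18  18  25  35  44  51  66  99 141 170 180 181 182 181 182 181 180 180 180 181
205 138 149 152 138 105  79  77  79  68  45  33  44  51  59  69  74  80  93 
[... 3084 characters left out ...]
at64(208.2)), (np.float64(302.6), np.float64(217.4)), (np.float64(310.1), np.float64(214.8))]
0 key bot [(np.float64(299.6), np.float64(215.4))]
0.0047 flange top [(np.float64(293.9), np.float64(201.3)), (np.float64(302.2), np.float64(211.5)), (np.float64(312.1), np.float64(208.1))]
0.0047 flange bot [(np.float64(293.8), np.float64(204.2)), (np.float64(302.1), np.float64(214.5)), (np.float64(311.9), np.float64(211.0))]
0.0047 tongue bot [(np.float64(295.2), np.float64(209.7)), (np.float64(302.5), np.float64(218.9)), (np.float64(310.0), np.float64(216.3))]
0.0047 key bot [(np.float64(299.6), np.float64(216.8))]
fingertip +y [array([301.6, 205. ]), array([304.2, 208.2]), array([311.9, 205.5])]
```

```bash
python3 -m creep '0 0 0.008 0 0 0 10; 0 0 0.015 0 0 0 10; 0 0 0.015 0 0 0 10; 0 0 0.015 0 0 0 10; 0 0 0.015 0 0 0 10; 0 0 0.015 0 0 0 10; 0 0 0.015 0 0 0 10; 0 0 0.015 0 0 0 10' >/dev/null; python3 st.py
python3 - <<'E'
from h import *
a=cv2.cvtColor(grab_frame("scene"),cv2.COLOR_RGB2GRAY).astype(np.float32);b=cv2.imread("pics/scene0.png",0).astype(np.float32)
for nm,u0,u1,v0,v1 in(("table",318,342,232,256),("foot",290,340,250,270),("yel",345,370,250,285),("yel2",225,242,228,265),("spare",252,280,252,285),("punch",242,262,214,246),("yel3",330,352,180,215)):
    c,W=cv2.findTransformECC(b[v0:v1,u0:u1],a[v0:v1,u0:u1],np.eye(2,3,dtype=np.float32),cv2.MOTION_TRANSLATION,(3,200,1e-6));print(nm,round(c,3),W[:,2].round(2))
E
```

```text
t 31.0 F foot axes [-0.6 -0.1 -2.6] M [0.07 0.05 0.04] tcp off mm [ -0.1   0.1 -36.4] tilt [ 0.  0. -0.] grip 21.9 30.0
table 1.0 [ 0.03 -0.02]
foot 1.0 [ 0.   -0.01]
yel 1.0 [ 0.02 -0.01]
yel2 1.0 [-0.01 -0.01]
spare 1.0 [0.01 0.02]
punch 0.657 [-0.55  0.99]Traceback (most recent call last):
  File "<stdin>", line 4, in <module>
cv2.error: OpenCV(4.12.0) /io/opencv/modules/video/src/ecc.cpp:574: error: (-7:Iterations do not converge) NaN encountered. in function 'findTransformECC'
```

```bash
python3 -c "
from workcell import *
print(finish_job())"
```

```text
the job is handed in; nothing more can be done
None
```

I rocked the die block free and handed the job in at 31 s, holding it upright and still about 16 mm above the jaws by my estimate. The table was still down at the last check. Nothing else on the bench that I could check had moved; the last check could not confirm the punch and one yellow look-alike, and the mortar, pestle, syrup, ointment, pot and spatula were not checked.

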